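# Bed a three-footed jig plate on its cone, vee and flat seats

## Task

Lift the three-footed jig plate by its wooden grip and settle it on the jig base, with its ball feet fully home in the cone, the vee groove and the flat pocket; where the seat block stands turned on the base, turn the plate lightly on it until the feet drop in. Then bed it by pressing it down on its seats with about 15 N for a second, never letting it bear on the base with more than 30 N, and let go. Leave the other things on the bench where they are.

Things in the scene. Friction and masses are not known exactly. Their poses are not given: they have to be found in the camera images.
- jig_plate: loose aluminium shield-shaped plate, 102 x 100 mm, 10 mm thick, about 0.45 kg (0.36 to 0.54), on three alike steel ball feet of 20 mm diameter. Origin: level with the undersides of the feet, below the middle of the grip. +x points to the narrow end, which has the single foot; z up. Plate underside at z 18 mm, top at 28 mm. Feet at (x, y) mm: (-24, +36), (-24, -36), (46, 0).
- plate_grip (a point): grasp point of the wooden grip bar on the plate: 55 mm above the plate's origin, axes as the plate's. The bar is 64 mm long along plate x, 16 mm wide along y, and stands from 28 to 72 mm above the origin (top 17 mm above this point), upright and fixed to the plate.
- foot_cone (a point): underside of the ball foot at plate (-24, +36) mm. Its place is the round cone seat (16 mm mouth) at (-24, +36) mm in the seat block's own axes, measured from the base's centre
- foot_vee (a point): underside of the ball foot at plate (-24, -36) mm. Its place is the vee groove (16 mm wide, 26 mm long, along the block's y) at (-24, -36) mm in the seat block's own axes
- foot_flat (a point): underside of the ball foot at plate (46, 0) mm, at the narrow end. Its place is the square pocket (21 x 21 mm, 4 mm deep, flat floor) at (46, 0) mm in the seat block's own axes
- jig_base: round steel foot, 140 mm diameter, fixed to the bench; origin at its centre on the bench top, z up. On it, about the same centre, sits a square aluminium seat block, 124 x 124 mm. The block is clamped firmly at an angle that is not measured: its own axes are turned anticlockwise (seen from above) from this body's x and y by something between 0.15 and 0.95 rad.
- base_top (a point): centre of the seat block's flat top, 26 mm above the bench; axes as the base's, not the block's. Feet that miss their seats ride on this top (undersides 26 mm above the bench); fully home, each is 4 mm lower (22 mm). A foot driven on past its seat climbs out again. Feet and seats are rigid, with no spring.
- wax_tin: bystander: round red tin, 69 mm diameter, 36 mm high; origin at its underside
- spring_clamp: bystander: spring clamp lying flat, 47 x 160 x 28 mm; origin at its underside
- sanding_block: bystander: sanding block, 64 x 115 x 36 mm; origin at its underside
- pencil: bystander: yellow pencil lying on the bench, 8 x 170 x 7 mm
Not all that is in view belongs to the job. Of the things that look like the jig_plate, the larger one is meant.

How it is judged (in metres and radians):
On the way:
1. with all three feet home, the plate is pressed on its seats: it bears on the base with more than 12 N for 0.3 s (z of each of foot_cone, foot_vee, foot_flat in the frame of jig_base below 0.0237 m and horizontal distance between jig_plate and jig_base below 0.008 m and contact force between jig_plate and jig_base above 12 N), for 0.3 s.
At the end, for the whole second after the job is handed in: The underside of each of the three feet is less than 23.7 mm above the base's underside (fully home is 22 mm), the plate's origin is within 8 mm of the base's axis, the plate is released and at rest, and each bystander is within 30 mm of where it was (z of each of foot_cone, foot_vee, foot_flat in the frame of jig_base below 0.0237 m and horizontal distance between jig_plate and jig_base below 0.008 m and linear speed of jig_plate below 0.01 m/s and angular speed of jig_plate below 0.05 rad/s and distance of each of wax_tin, spring_clamp, sanding_block, pencil from where it was at the start of the episode below 0.03 m); the robot touches nothing.
It fails at once if the plate bears on the base with more than 30 N (contact force between jig_plate and jig_base above 30 N).
It also fails if it takes over 69 s, if anything falls off the work surface, if the arm or the gripper's body presses on something with over 40 N, if the wrist force passes 120 N, or if a joint passes its speed limit or range.

## Robot

A 6-joint arm with a two-finger parallel gripper is mounted at the origin on a cart in front of the work surface, level with it; the furniture and walls round the work are solid. World frame = base frame: x ahead of the robot, y to its left, z up, the work surface at z = 0. Lengths are in mm, angles in rad, forces in N, time in s.
With the tool pointing down it reaches from about 350 to 775 mm from the base axis. Payload 7.3 kg.
Tool frame: the origin (TCP) lies between the finger pads; the fingertips stand 25 mm ahead of it and the grasp point (between the pads) lies 6 mm ahead of it; z points along the fingers, y is the direction in which the jaws open and shut (so a half turn about z gives the same grasp; the last joint's range is limited). The gripper opens to 92 mm and grips with 3 to 60 N. Pads are 19 mm wide; open, the fingers measure 130 mm over their backs; the gripper's body (75 mm by 190 mm) begins 47 mm behind the grasp point.
Start: joints at [1.06, 0.342, 1.524, -0, 1.275, -0.146], TCP at [187.286, 490.476, 251.741] pointing down, gripper open.
Joint ranges: [-2.53, 2.53], [-0.77, 2.02], [0.04, 2.7], [-1, 4.14], [0.28, 2.66], [-3.11, 3.11]. Speed limits (rad/s): [2.57, 2.57, 3.14, 3.14, 3.14, 3.14].

## Interface

Orientations are given as [roll, pitch, yaw] about the fixed x, y, z axes, in that order (R = Rz(yaw) Ry(pitch) Rx(roll)).
In Python, from plant import get_obs, capture, calibration, close_job gives the robot as it stands. The module is installed in compiled form; this text tells all that it offers.
- The arm moves only by the shell command python3 -m jog 'ROWS'. ROWS is JSON, one flat list of numbers, 5 for each row, row after row: the closure, from 0 (fully open) to 1 (shut), then the shift along the tool's x, y, z in mm, then the turn about the tool's z in degrees. In form: [fingers, tx, ty, tz, yaw, fingers, tx, ty, tz, yaw, ...]. A call has 1 to 5 rows; each row shifts and turns the pose as measured when the row begins, along the tool's axes as they then stand; what a row does not reach is not made up. A row lasts 1/10 s, in which the tool goes at most 50 mm and 8.59 degrees, less where a joint would pass 70% of its speed; a pose out of reach is approached as far as the arm can. A call is refused whole if a number of a shift passes 50 or a number of a turn 8.59, either way. A call with a gripper value outside its range is refused whole. The fingers move at their own pace and stop on an object; the grip force is fixed at half the most. Time passes only in rows, so rows that do not move let the fingers close. It gives the time, the measured TCP pose, the force and the opening at its end, in the units of the state.
- get_obs(): the state, without advancing time (a new reading comes with each control period).
- capture(name): name is "side" or "top"; returns (picture, depth): 480x640x3 uint8, red, green, blue; 480x640 float32, mm along the optical axis (not along the pixel's ray), 0 where there is no reading.
- calibration(name): a dict with "fovy" (degrees; the focal length in pixels is half the picture's height over the tangent of half this angle, whatever the lens; pixels are square), "cx", "cy" (the principal point, pixels), "R" (3x3) and "t" (3): a world point X has camera coordinates R X + t. Camera axes: x right, y down, z forward; pixel columns grow to the right and rows downward; lengths in mm; the calibration is good to about 2 mm. A picture is of the moment at which its call begins. calibration takes no time and is no camera call.
- close_job(): hands the job in, once; it reports no verdict.
The state is a dict: "time": time; "joint_positions": joint angles; "dq": joint speeds; "tau": joint torques, N m; "tool_pos": TCP position; "tcp_rot": TCP orientation; "contact_force": force on the tool from outside, world axes, zero at the start; "moment": the same for the moment, N m; "grip_width": finger opening in mm.
Only numpy, scipy, OpenCV 4.12 (cv2) and the standard library are available. Lean on these libraries where they do the work, as an engineer would, in place of code of your own. Each camera call takes 0.05 s, during which the arm holds its last target.

## Working session

There is one attempt and no reset: what is moved stays moved. The work goes in short steps, Python scripts to look and compute and a shell command to move; the robot and the scene stay as the last step left them, time stands still between calls to the robot, and variables do not carry over. Pictures are saved under pics/ and viewed, and the job is handed in when it is done.

```bash
mkdir -p pics; python3 - <<'E'
from plant import *
import cv2,numpy as np
print(get_obs())
for n in("side","top"):
    p,d=capture(n); c=calibration(n); print(n,c)
    cv2.imwrite(f"pics/{n}0.png",p[:,:,::-1]); np.save(f"pics/{n}0_d.npy",d); np.save(f"pics/{n}0_p.npy",p)
    print((d==0).mean(), d[d>0].min(), d.max())
E
```

```text
{'time': 0.0, 'joint_positions': array([ 1.06002454e+00,  3.42740287e-01,  1.52501358e+00, -1.28987901e-05,
        1.27538103e+00, -1.45969498e-01]), 'dq': array([-0.00033457, -0.00011451, -0.00021667,  0.00074241, -0.00129102,
       -0.00137267]), 'tau': array([ 1.15997234e-03, -4.31248677e+01, -2.44226342e+01,  7.18008773e-02,
        5.61328093e-02, -1.44677829e-04]), 'tool_pos': array([187.089848  , 490.14452192, 251.03701087]), 'tcp_rot': array([-3.14006502e+00, -2.12118578e-04,  2.77679396e+00]), 'contact_force': array([0.48493433, 1.29130153, 1.03281782]), 'moment': array([-0.01895571,  0.01108159, -0.04419916]), 'grip_width': 91.82814600760068}
side {'fovy': 55.52736408036231, 'cx': 319.6234726870089, 'cy': 240.5490456512034, 'R': array([[ 0.99943085, -0.0326049 ,  0.00865384],
       [-0.0136008 , -0.6242251 , -0.78112614],
       [ 0.03087049,  0.78056386, -0.62431328]]), 't': array([-535.75151923, -115.65251868, 1096.13686835])}
0.027135416666666665 515.63556 3999.9934
top {'fovy': 42.7543164363027, 'cx': 321.69923048643716, 'cy': 234.42096960014973, 'R': array([[ 0.01933172, -0.99975601,  0.01068638],
       [-0.99300618, -0.0204441 , -0.1162788 ],
       [ 0.11646891, -0.00836378, -0.99315912]]), 't': array([-297.24695243,  543.62689194, 1157.40989807])}
0.00400390625 637.5604 2086.7764
```

View pics/top0.png

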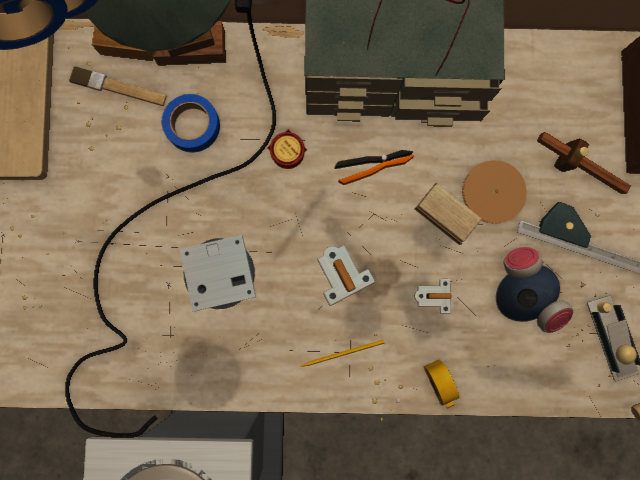

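View pics/side0.png

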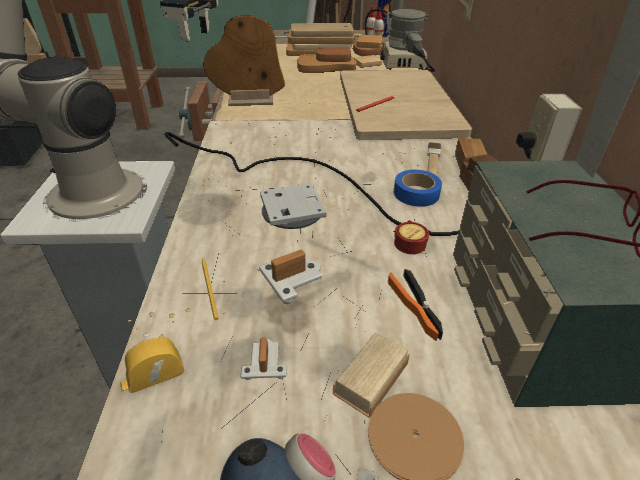

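```bash
cat > h.py <<'E'
import numpy as np,cv2
from plant import *
def cam(n):
    c=calibration(n); f=240/np.tan(np.radians(c['fovy'])/2); return c,f
def ray(n,u,v):
    c,f=cam(n); d=np.array([(u-c['cx'])/f,(v-c['cy'])/f,1.]); R=np.array(c['R']);t=np.array(c['t'])
    return -R.T@t, R.T@d
def onz(n,u,v,z):
    o,d=ray(n,u,v); return o+d*(z-o[2])/d[2]
def proj(n,X):
    c,f=cam(n); p=np.array(c['R'])@np.array(X)+c['t']; return p[:2]/p[2]*f+[c['cx'],c['cy']]
def pts(n,d):
    c,f=cam(n); v,u=np.mgrid[:480,:640]; P=np.stack([(u-c['cx'])/f*d,(v-c['cy'])/f*d,d],-1)
    return (P-np.array(c['t']))@np.array(c['R'])
E
python3 - <<'E'
from h import *
p=cv2.imread("pics/top0.png"); 
a=cv2.resize(p[225:320,170:270],None,fx=4,fy=4,interpolation=cv2.INTER_CUBIC)
b=cv2.resize(p[225:320,300:400],None,fx=4,fy=4,interpolation=cv2.INTER_CUBIC)
cv2.imwrite("pics/zt0.png",np.hstack([a,b]))
p=cv2.imread("pics/side0.png"); 
a=cv2.resize(p[170:240,250:340],None,fx=4,fy=4,interpolation=cv2.INTER_CUBIC)
b=cv2.resize(p[240:310,250:340],None,fx=4,fy=4,interpolation=cv2.INTER_CUBIC)
cv2.imwrite("pics/zs0.png",np.hstack([a,b]))
for n,u,v,z in(("top",217,272,26),("top",345,272,72),("side",293,200,26),("side",290,258,72)): print(n,onz(n,u,v,z))
d=np.load("pics/top0_d.npy");P=pts("top",d)
for u,v in((217,265),(345,272),(345,300),(280,330)): print(P[v,u])
E
```

```text
top [472.87532488 -85.08912     26.        ]
top [ 475.22457963 -330.84766048   72.        ]
side [472.9330748  -81.19305994  26.        ]
side [ 472.21409565 -334.97965108   72.        ]
[486.26767765 -84.98677683  28.6605764 ]
[ 475.18195039 -330.81163715   72.75653183]
[ 424.04444471 -335.00223233    2.01443335]
[ 362.995288   -208.36111709   -3.67927242]
```

View pics/zt0.png

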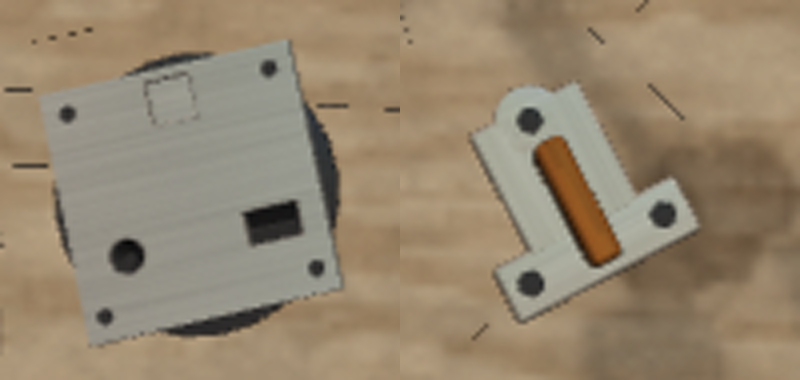

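View pics/zs0.png

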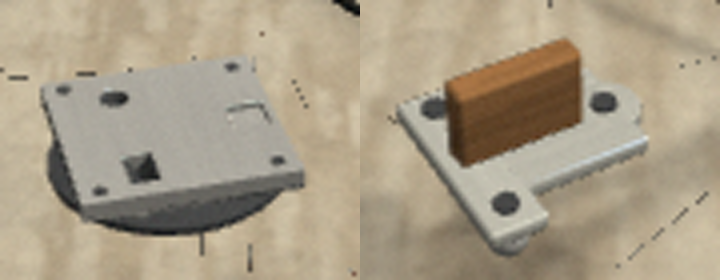

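```bash
cat >> h.py <<'E'
def refine(img,u,v,r=6):
    # dark blob centroid (weighted) round (u,v)
    g=cv2.cvtColor(img,cv2.COLOR_BGR2GRAY).astype(float)
    u0,v0=int(round(u)),int(round(v)); w=g[v0-r:v0+r+1,u0-r:u0+r+1]
    bg=np.percentile(w,70); m=np.clip(bg-25-w,0,60)
    yy,xx=np.mgrid[-r:r+1,-r:r+1]; 
    return u0+(m*xx).sum()/m.sum(), v0+(m*yy).sum()/m.sum()
def fit(src,dst):
    s=np.array(src)[:,:2];d=np.array(dst)[:,:2];sm=s.mean(0);dm=d.mean(0)
    a=((s-sm)*(d-dm)).sum(); b=((s-sm)[:,0]*(d-dm)[:,1]-(s-sm)[:,1]*(d-dm)[:,0]).sum()
    y=np.arctan2(b,a);R=np.array([[np.cos(y),-np.sin(y)],[np.sin(y),np.cos(y)]]);t=dm-R@sm
    return y,t,(s@R.T+t-d)
E
python3 - <<'E'
from h import *
F=[(-24,36),(-24,-36),(46,0)]
def z2(x,y,ox,oy): return (x+.5)/4-.5+ox,(y+.5)/4-.5+oy
T=cv2.imread("pics/top0.png");S=cv2.imread("pics/side0.png")
base={"top":[z2(127,255,170,225),z2(272,222,170,225),z2(172,99,170,225)],
 "side":[z2(114,98,250,170),z2(141,167,250,170),z2(248,113,250,170)]}
plate={"top":[z2(x-400,y,300,225) for x,y in((531,284),(663,214),(530,120))],
 "side":[z2(x-360,y,250,240) for x,y in ((433,108),(505,203),(603,102))]}
for n,I in(("top",T),("side",S)):
    for nm,L,z in(("base",base,26),("plate",plate,28)):
        P=[]
        for i,(u,v) in enumerate(L[n]):
            if not(nm=="base" and i==2): 
                q=refine(I,u,v,6 if nm=="base" and n=="top" else 4); print((u,v),np.round(q,2)); 
                if nm=="plate": u,v=q
            P.append(onz(n,u,v,z))
        y,t,e=fit(F,P); print(n,nm,"yaw",round(y,3),"pos",t.round(1),"res",e.round(1).tolist())
# base disc by screws in top
Q=[onz("top",*refine(T,*z2(x,y,170,225),4),26)[:2] for x,y in((67,113),(268,68),(316,268),(105,317))]
print("screw centre",np.mean(Q,0),[np.arctan2(*(Q[(i+1)%4]-Q[i])[::-1]) for i in range(4)],np.linalg.norm(Q[0]-Q[1]))
E
```

```text
(201.375, 288.375) [201.34 288.57]
(237.625, 280.125) [237.95 279.7 ]
top base yaw 0.238 pos [472.4 -85.4] res [[-0.1, 0.2], [-0.4, -0.5], [0.5, 0.3]]
(332.375, 295.625) [332.28 295.5 ]
(365.375, 278.125) [365.36 278.24]
(332.125, 254.625) [332.02 254.72]
top plate yaw 0.499 pos [ 470.3 -329.3] res [[0.1, -0.1], [0.0, 0.2], [-0.1, -0.1]]
(278.125, 194.125) [278.1  194.24]
(284.875, 211.375) [285.45 212.06]
side base yaw 0.249 pos [470.4 -84.9] res [[-0.1, 0.2], [0.3, -0.0], [-0.2, -0.2]]
(267.875, 266.625) [269.17 266.63]
(285.875, 290.375) [285.99 290.43]
(310.375, 265.125) [310.4  265.21]
side plate yaw 0.497 pos [ 468.7 -327.9] res [[-1.0, 0.1], [0.4, 0.3], [0.6, -0.4]]
screw centre [472.17473203 -84.96993303] [np.float64(-1.3239087699737677), np.float64(-2.8730318953547345), np.float64(1.8178985360876343), np.float64(0.22514828775676177)] 99.79190555909169
```

```bash
cat >> h.py <<'E'
def plan(X,yaw,fing,n=5,step=45,deg=8.5):
    """suggested rows from the present pose; stepping towards X, world yaw"""
    o=get_obs(); p=np.array(o['tool_pos'],float); y=o['tcp_rot'][2]; X=np.array(X,float)
    print("t",round(o['time'],2),"pos",p.round(1),"rpy",np.round(o['tcp_rot'],3),"F",np.round(o['contact_force'],1),"w",round(o['grip_width'],1))
    for i in range(n):
        d=X-p; L=np.linalg.norm(d); 
        if L>step: d*=step/L
        dy=(yaw-y+np.pi)%(2*np.pi)-np.pi; dy=np.clip(dy,-np.radians(deg),np.radians(deg))
        c,s=np.cos(y),np.sin(y)
        print(fing,*np.round([c*d[0]+s*d[1], s*d[0]-c*d[1], -d[2], -np.degrees(dy)],1),sep=", ",end=",  ")
        p=p+d;y+=dy
    print("remaining",(X-p).round(1),round(np.degrees(yaw-y),1))
E
python3 -c "
from h import *
plan([430,100,230],0.498,0)"
```

```text
t 0.1 pos [187.1 490.2 251.1] rpy [-3.14  -0.     2.777] F [ 0.2 -0.4 -0.6] w 91.6
0, -35.8, -27.2, 2.1, 8.5,  0, -39.4, -21.6, 2.1, 8.5,  0, -42.2, -15.5, 2.1, 8.5,  0, -44.0, -9.1, 2.1, 8.5,  0, -44.9, -2.5, 2.1, 8.5,  remaining [ 124.1 -199.4  -10.8] -88.1
```

```bash
python3 -m jog '[0,-36,-27,2,8.5, 0,-39,-21,2,8.5, 0,-42,-15,2,8.5, 0,-44,-9,2,8.5, 0,-45,-2,2,8.5]'; python3 -c "
from h import *
plan([450,0,230],0.498,0)"
```

```text
time: 0.6
tool_pos: [305.9, 297.8, 238.7]
tcp_rot: [-3.138, 0.0, 2.027]
contact_force: [1.0, 0.1, 0.9]
grip_width: 91.7
t 0.6 pos [305.9 297.8 238.7] rpy [-3.138  0.     2.027] F [1.  0.1 0.9] w 91.7
0, -45.0, -0.2, 1.2, 8.5,  0, -44.5, 6.4, 1.2, 8.5,  0, -43.1, 12.9, 1.2, 8.5,  0, -40.7, 19.1, 1.2, 8.5,  0, -37.4, 24.9, 1.2, 8.5,  remaining [ 46.1 -95.4  -2.8] -45.1
```

Tracking is good.

```bash
python3 -m jog '[0,-45,0,1,8.5, 0,-44,6,1,8.5, 0,-43,13,1,8.5, 0,-41,19,1,8.5, 0,-37,25,1,8.5]'; python3 -c "
from h import *
plan([470,-200,200],0.498,0,6)"
```

```text
time: 1.1
tool_pos: [404.6, 86.9, 232.9]
tcp_rot: [-3.139, 0.003, 1.276]
contact_force: [0.3, -0.8, -0.7]
grip_width: 91.7
t 1.1 pos [404.6  86.9 232.9] rpy [-3.139e+00  3.000e-03  1.276e+00] F [ 0.3 -0.8 -0.7] w 91.7
0, -38.8, 22.2, 5.0, 8.5,  0, -35.1, 27.7, 5.0, 8.5,  0, -30.7, 32.6, 5.0, 8.5,  0, -25.5, 36.7, 5.0, 8.5,  0, -19.8, 40.1, 5.0, 8.5,  0, -13.7, 42.6, 5.0, 2.1,  remaining [  5.8 -25.3  -2.9] 0.0
```

```bash
python3 -m jog '[0,-39,22,4,8.5, 0,-35,28,4,8.5, 0,-31,33,4,8.5, 0,-26,37,4,8.5, 0,-20,40,4,8.5]'; python3 -c "
from h import *
plan([469.8,-328.8,150],0.498,0,5)"
```

```text
time: 1.6
tool_pos: [454.5, -142.2, 211.9]
tcp_rot: [-3.141, 0.003, 0.526]
contact_force: [1.2, 0.5, 0.4]
grip_width: 92.0
t 1.6 pos [ 454.5 -142.2  211.9] rpy [-3.141e+00  3.000e-03  5.260e-01] F [1.2 0.5 0.4] w 92.0
0, -18.4, 38.6, 14.1, 1.6,  0, -17.3, 39.1, 14.1, -0.0,  0, -17.3, 39.1, 14.1, -0.0,  0, -17.3, 39.1, 14.1, -0.0,  0, -6.6, 14.9, 5.4, -0.0,  remaining [0. 0. 0.] 0.0
```

```bash
python3 -m jog '[0,-18,39,14,1.6, 0,-17,39,14,0, 0,-17,39,14,0, 0,-17,39,14,0, 0,-6,15,5,0]'; python3 - <<'E'
from h import *
plan([469.5,-328.6,63],0.498,0,3)
p,d=capture("top"); cv2.imwrite("pics/top1.png",p[200:360,240:440,::-1].repeat(3,0).repeat(3,1))
p,d=capture("side"); cv2.imwrite("pics/side1.png",p[140:340,190:390,::-1].repeat(3,0).repeat(3,1))
E
```

```text
time: 2.1
tool_pos: [469.8, -339.8, 147.3]
tcp_rot: [-3.141, 0.003, 0.488]
contact_force: [0.8, -0.8, -0.1]
grip_width: 91.7
t 2.1 pos [ 469.8 -339.8  147.3] rpy [-3.141e+00  3.000e-03  4.880e-01] F [ 0.8 -0.8 -0.1] w 91.7
0, 2.6, -5.3, 44.6, -0.6,  0, 2.4, -4.7, 39.6, -0.0,  0, 0.0, 0.0, -0.0, -0.0,  remaining [0. 0. 0.] 0.0
```

View pics/side1.png

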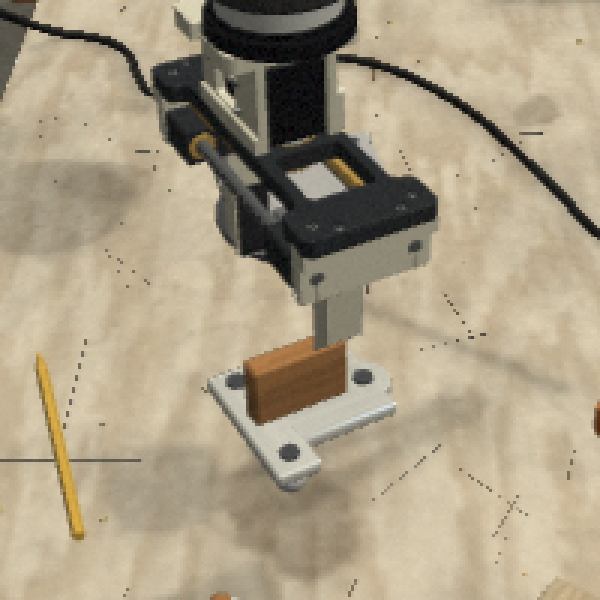

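The side view shows the gripper above the bar (bar at crop ~(297,385)), with the pencil clear to the left. I'll correct laterally, then descend.

```bash
python3 -m jog '[0,5,-10,0,-0.6, 0,0,0,0,0]'; python3 -c "
from h import *
plan([469.5,-328.6,60],0.498,0,4,30)"
```

```text
time: 2.4
tool_pos: [469.4, -324.0, 147.6]
tcp_rot: [-3.138, 0.002, 0.5]
contact_force: [-0.8, 0.1, -0.4]
grip_width: 91.4
t 2.4 pos [ 469.4 -324.   147.6] rpy [-3.138e+00  2.000e-03  5.000e-01] F [-0.8  0.1 -0.4] w 91.4
0, -0.7, 1.4, 30.0, 0.1,  0, -0.7, 1.4, 30.0, -0.0,  0, -0.7, 1.3, 27.7, -0.0,  0, 0.0, 0.0, -0.0, -0.0,  remaining [0. 0. 0.] 0.0
```

```bash
python3 -m jog '[0,-2,4,20,0, 0,0,0,25,0, 0,0,0,20,0, 0,0,0,8,0, 0,0,0,0,0]'; python3 -c "
from h import *
plan([469.5,-328.6,60],0.498,0,1,30)"
```

```text
time: 2.9
tool_pos: [472.5, -320.7, 78.1]
tcp_rot: [3.139, -0.001, 0.511]
contact_force: [0.1, -0.5, 0.2]
grip_width: 92.4
t 2.9 pos [ 472.5 -320.7   78.1] rpy [ 3.139e+00 -1.000e-03  5.110e-01] F [ 0.1 -0.5  0.2] w 92.4
0, -6.5, 5.4, 18.1, 0.7,  remaining [0. 0. 0.] 0.0
```

```bash
python3 -m jog '[0,-3,3,0,0.5, 0,0,0,0,0, 0,0,0,0,0]'; python3 -c "
from h import *
plan([469.5,-328.6,60],0.498,0,1,30)"
```

```text
time: 3.2
tool_pos: [472.7, -324.8, 81.2]
tcp_rot: [3.135, -0.002, 0.503]
contact_force: [0.3, 0.4, 0.7]
grip_width: 91.4
t 3.2 pos [ 472.7 -324.8   81.2] rpy [ 3.135e+00 -2.000e-03  5.030e-01] F [0.3 0.4 0.7] w 91.4
0, -4.7, 1.8, 21.2, 0.3,  remaining [0. 0. 0.] 0.0
```

```bash
for i in 1 2 3; do python3 -m jog '[0,0,0,0,0]'|sed -n 1,3p; done
```

```text
time: 3.3
tool_pos: [473.0, -325.1, 81.9]
tcp_rot: [3.134, -0.003, 0.503]
time: 3.4
tool_pos: [473.1, -325.3, 82.4]
tcp_rot: [3.133, -0.003, 0.503]
time: 3.5
tool_pos: [473.2, -325.5, 82.7]
tcp_rot: [3.133, -0.003, 0.502]
```

```bash
python3 -m jog '[0,-4,1,10,0, 0,0,0,10,0, 0,0,0,2,0, 0,0,0,0,0]'; python3 -c "
from h import *
plan([469.5,-328.6,60],0.498,0,1,30)"
```

```text
time: 3.9
tool_pos: [469.6, -328.6, 58.1]
tcp_rot: [3.134, -0.003, 0.502]
contact_force: [-0.0, 0.2, 0.3]
grip_width: 92.0
t 3.9 pos [ 469.6 -328.6   58.1] rpy [ 3.134e+00 -3.000e-03  5.020e-01] F [-0.   0.2  0.3] w 92.0
0, -0.0, -0.0, -1.9, 0.2,  remaining [0. 0. 0.] -0.0
```

Well placed. Closing.

```bash
python3 -m jog '[1,0,0,-1,0, 1,0,0,0,0, 1,0,0,0,0, 1,0,0,0,0, 1,0,0,0,0]'; python3 -m jog '[1,0,0,0,0, 1,0,0,0,0, 1,0,0,0,0, 1,0,0,0,0]';
```

```text
time: 4.4
tool_pos: [469.8, -328.6, 59.3]
tcp_rot: [3.134, -0.003, 0.502]
contact_force: [-0.3, -0.8, 0.4]
grip_width: 56.4
time: 4.8
tool_pos: [470.0, -328.7, 59.6]
tcp_rot: [3.133, -0.003, 0.502]
contact_force: [-0.5, 0.0, 0.5]
grip_width: 24.4
```

```bash
python3 -m jog '[1,0,0,0,0, 1,0,0,0,0, 1,0,0,0,0]'; python3 -m jog '[1,0,0,0,0, 1,0,0,0,0]'; python3 -m jog '[1,0,0,-3,0, 1,0,0,-5,0, 1,0,0,-10,0, 1,0,0,-15,0, 1,0,0,-15,0]'
```

```text
time: 5.1
tool_pos: [470.0, -328.8, 59.8]
tcp_rot: [3.133, -0.003, 0.502]
contact_force: [-0.2, -0.5, -0.1]
grip_width: 15.7
time: 5.3
tool_pos: [470.0, -328.8, 59.7]
tcp_rot: [3.133, -0.003, 0.502]
contact_force: [0.9, -0.1, 0.3]
grip_width: 15.7
time: 5.8
tool_pos: [467.6, -326.7, 107.1]
tcp_rot: [3.141, -0.0, 0.502]
contact_force: [-1.2, 1.1, -2.8]
grip_width: 15.7
```

```bash
python3 -m jog '[1,0,0,-10,0, 1,0,0,-3,0, 1,0,0,0,0]'; python3 -c "
from h import *
plan([471.8,-85.2,125],0.245,1,9,30,4)"
```

```text
time: 6.1
tool_pos: [468.4, -327.3, 123.8]
tcp_rot: [3.137, -0.001, 0.502]
contact_force: [-0.4, -0.3, -3.2]
grip_width: 16.3
t 6.1 pos [ 468.4 -327.3  123.8] rpy [ 3.137e+00 -1.000e-03  5.020e-01] F [-0.4 -0.3 -3.2] w 16.3
1, 14.8, -26.1, -0.2, 4.0,  1, 13.0, -27.1, -0.2, 4.0,  1, 11.0, -27.9, -0.2, 4.0,  1, 9.1, -28.6, -0.2, 2.7,  1, 7.7, -29.0, -0.2, -0.0,  1, 7.7, -29.0, -0.2, -0.0,  1, 7.7, -29.0, -0.2, -0.0,  1, 7.7, -29.0, -0.2, -0.0,  1, 0.5, -2.1, -0.0, -0.0,  remaining [0. 0. 0.] -0.0
```

```bash
python3 -m jog '[1,8,-13,0,4, 1,13,-27,0,4, 1,11,-28,0,4, 1,9,-28,0,2.5, 1,7.5,-29,0,0]';python3 -c "
from h import *
plan([471.8,-85.2,125],0.245,1,5,30,4)"
```

```text
time: 6.6
tool_pos: [470.2, -191.9, 120.7]
tcp_rot: [3.138, -0.001, 0.232]
contact_force: [-0.2, -0.1, -2.8]
grip_width: 15.7
t 6.6 pos [ 470.2 -191.9  120.7] rpy [ 3.138e+00 -1.000e-03  2.320e-01] F [-0.2 -0.1 -2.8] w 15.7
1, 7.3, -29.1, -1.2, -0.7,  1, 7.7, -29.0, -1.2, -0.0,  1, 7.7, -29.0, -1.2, -0.0,  1, 4.3, -16.3, -0.7, -0.0,  1, 0.0, 0.0, -0.0, -0.0,  remaining [0. 0. 0.] -0.0
```

```bash
python3 -m jog '[1,7,-28,-1,-0.7, 1,6,-23,-1,0, 1,4,-16,0,0, 1,2,-8,0,0, 1,0,0,0,0]';python3 -c "
from h import *
plan([471.8,-85.2,125],0.245,1,5,30,4)"
```

```text
time: 7.1
tool_pos: [468.4, -107.3, 120.1]
tcp_rot: [-3.14, 0.004, 0.249]
contact_force: [-0.4, -0.5, -3.7]
grip_width: 16.2
t 7.1 pos [ 468.4 -107.3  120.1] rpy [-3.14   0.004  0.249] F [-0.4 -0.5 -3.7] w 16.2
1, 8.7, -20.5, -4.9, 0.2,  1, 0.0, 0.0, -0.0, -0.0,  1, 0.0, 0.0, -0.0, -0.0,  1, 0.0, 0.0, -0.0, -0.0,  1, 0.0, 0.0, -0.0, -0.0,  remaining [0. 0. 0.] 0.0
```

```bash
python3 -m jog '[1,7,-18,0,0, 1,2,-6,0,0, 1,0,0,0,0, 1,0,0,0,0]';python3 - <<'E'
from h import *
plan([471.8,-85.2,110],0.245,1,2,30,4)
p,d=capture("top"); cv2.imwrite("pics/top2f.png",p[:,:,::-1]);cv2.imwrite("pics/top2.png",p[200:340,140:300,::-1].repeat(4,0).repeat(4,1))
p,d=capture("side"); cv2.imwrite("pics/side2f.png",p[:,:,::-1]);cv2.imwrite("pics/side2.png",p[110:250,220:380,::-1].repeat(4,0).repeat(4,1))
E
```

```text
time: 7.5
tool_pos: [471.8, -84.1, 119.6]
tcp_rot: [3.141, 0.004, 0.247]
contact_force: [-0.5, 0.2, -3.1]
grip_width: 16.0
t 7.5 pos [471.8 -84.1 119.6] rpy [3.141 0.004 0.247] F [-0.5  0.2 -3.1] w 16.0
1, -0.2, 1.0, 9.6, 0.1,  1, 0.0, 0.0, -0.0, -0.0,  remaining [0. 0. 0.] 0.0
```

View pics/side2.png

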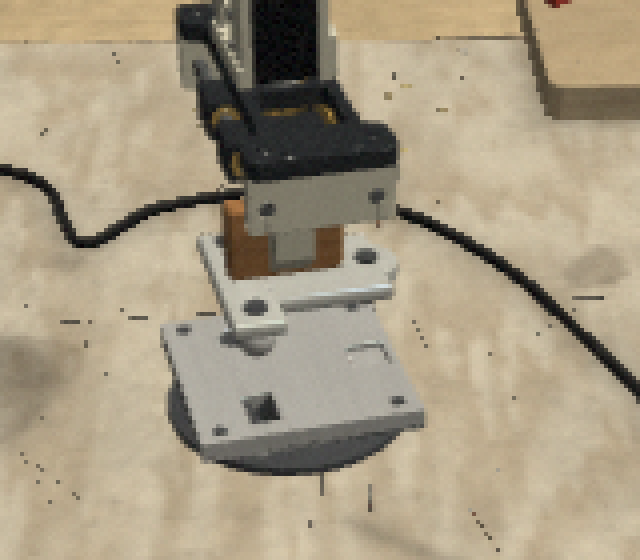

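View pics/top2.png

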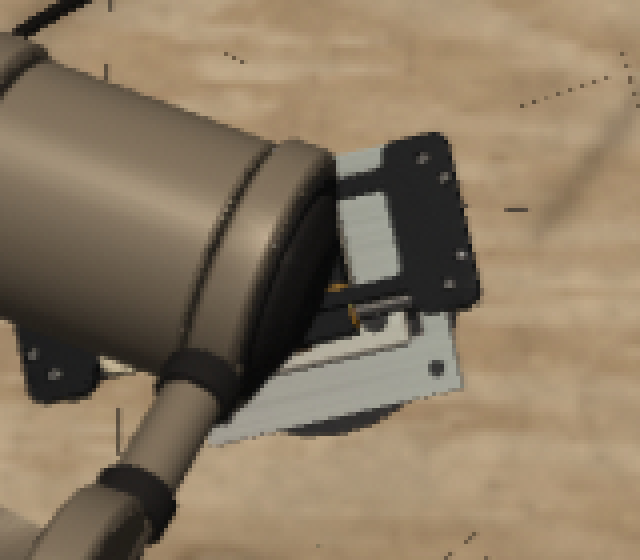

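```bash
python3 - <<'E'
from h import *
S=cv2.imread("pics/side2f.png"); o=get_obs(); z=o['tool_pos'][2]-59.7+28; print(o['tool_pos'],o['tcp_rot'],z)
P=[]
for x,y in((256,307),(366,256)):
    q=refine(S,(x+.5)/4-.5+220,(y+.5)/4-.5+110,4); print(q); P.append(onz("side",*q,z))
print(fit([(-24,-36),(46,0)],P))
E
```

```text
[471.70545171 -84.20062791 119.62564435] [3.14128724 0.00405548 0.24689346] 87.9256443513811
(np.float64(283.4018987341772), np.float64(186.48259493670886))
(np.float64(310.9400881057269), np.float64(173.64493392070486))
(np.float64(0.24808205150733806), array([469.37285884, -82.23582984]), array([[-0.07535106, -0.06650144],
       [ 0.07535106,  0.06650144]]))
```

```bash
python3 -m jog '[1,0,1,8,0, 1,0,0.5,9,0, 1,0,0,5,0, 1,0,0,0,0, 1,0,0,0,0]';python3 - <<'E'
from h import *
p,d=capture("side"); cv2.imwrite("pics/side3f.png",p[:,:,::-1]);cv2.imwrite("pics/side3.png",p[110:250,220:380,::-1].repeat(4,0).repeat(4,1))
plan([471.8,-85.4,90],0.245,1,2,30,4)
E
```

```text
time: 8.1
tool_pos: [471.6, -87.3, 95.0]
tcp_rot: [-3.141, 0.005, 0.245]
contact_force: [0.2, 0.1, -3.7]
grip_width: 15.7
t 8.15 pos [471.6 -87.3  95. ] rpy [-3.142  0.005  0.245] F [-0.4  0.3 -4. ] w 15.9
1, 0.7, -1.8, 5.0, -0.0,  1, 0.0, 0.0, -0.0, -0.0,  remaining [0. 0. 0.] -0.0
```

View pics/side3.png

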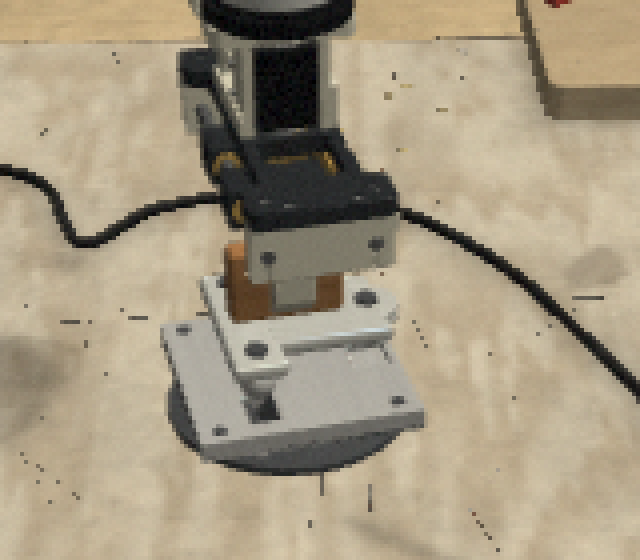

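```bash
cat > m.py <<'E'
from h import *
import sys
def side_plate(S,g,dz=59.7):
    o=get_obs(); z=o['tool_pos'][2]-dz+28; P=[]
    for x,y in g:
        q=refine(S,(x+.5)/4-.5+220,(y+.5)/4-.5+110,4); P.append(onz("side",*q,z))
    y,t,e=fit([(-24,-36),(46,0)],P); print("tcp",o['tool_pos'].round(1),o['tcp_rot'].round(4),"plate yaw",round(y,3),"pos",t.round(1),"err vs base side", (t-[470.4,-84.9]).round(1), e.round(1).tolist())
E
python3 - <<'E'
from m import *
side_plate(cv2.imread("pics/side3f.png"),((256,350),(366,298)))
E
```

```text
tcp [471.6 -87.3  95. ] [-3.1415  0.0051  0.2449] plate yaw 0.239 pos [469.2 -85.6] err vs base side [-1.2 -0.7] [[-0.2, -0.1], [0.2, 0.1]]
```

```bash
python3 -m jog '[1,1,-1.2,1.5,0, 1,0,0,1.5,0, 1,0,0,1,0, 1,0,0,0,0, 1,0,0,0,0]'
```

```text
time: 8.65
tool_pos: [472.8, -85.7, 91.3]
tcp_rot: [3.141, 0.004, 0.245]
contact_force: [0.3, -1.8, -3.4]
grip_width: 15.7
```

```bash
for i in 1 2; do python3 -m jog '[1,0,0,1,0, 1,0,0,0.5,0]'|tr '\n' ' '; echo; done; python3 -m jog '[1,0,0,0.5,0]'|tr '\n' ' '
```

```text
time: 8.85 tool_pos: [472.9, -85.7, 89.9] tcp_rot: [3.141, 0.003, 0.246] contact_force: [0.9, 0.6, -3.1] grip_width: 15.7 
time: 9.05 tool_pos: [472.9, -85.7, 88.3] tcp_rot: [3.141, 0.003, 0.245] contact_force: [0.3, -0.2, -4.0] grip_width: 15.9 
time: 9.15 tool_pos: [472.9, -85.7, 87.7] tcp_rot: [3.141, 0.003, 0.245] contact_force: [0.6, 1.0, -4.0] grip_width: 16.2
```

```bash
for i in 1 2 3 4; do python3 -m jog '[1,0,0,0.5,0]'|tr '\n' ' '; echo; done; 
```

```text
time: 9.25 tool_pos: [472.9, -85.7, 87.2] tcp_rot: [3.141, 0.003, 0.245] contact_force: [-0.3, -0.1, -3.9] grip_width: 16.1 
time: 9.35 tool_pos: [472.9, -85.7, 86.6] tcp_rot: [3.141, 0.003, 0.245] contact_force: [0.4, -0.3, -3.5] grip_width: 15.8 
time: 9.45 tool_pos: [472.9, -85.7, 86.1] tcp_rot: [3.141, 0.003, 0.245] contact_force: [0.8, 0.3, -3.6] grip_width: 15.8 
time: 9.55 tool_pos: [472.9, -85.8, 85.6] tcp_rot: [3.141, 0.003, 0.245] contact_force: [-0.0, -0.6, -4.8] grip_width: 15.7
```

```bash
for i in 1 2 3 ; do python3 -m jog '[1,0,0,0.5,0]'|tr '\n' ' '; echo; done; 
```

```text
time: 9.65 tool_pos: [472.9, -85.8, 85.0] tcp_rot: [3.141, 0.003, 0.245] contact_force: [-0.7, 1.0, -3.5] grip_width: 15.9 
time: 9.75 tool_pos: [472.9, -85.7, 84.4] tcp_rot: [3.141, 0.003, 0.245] contact_force: [0.8, -0.2, -3.4] grip_width: 16.0 
time: 9.85 tool_pos: [472.9, -85.8, 83.9] tcp_rot: [3.141, 0.003, 0.245] contact_force: [1.2, 0.5, -3.1] grip_width: 16.1
```

```bash
for i in 1 2 3 4; do python3 -m jog '[1,0,0,0.4,0]'|tr '\n' ' '; echo; done; 
```

```text
time: 9.95 tool_pos: [472.9, -85.8, 83.5] tcp_rot: [3.141, 0.003, 0.245] contact_force: [1.0, 0.6, -3.6] grip_width: 15.5 
time: 10.05 tool_pos: [472.9, -85.7, 83.0] tcp_rot: [3.141, 0.003, 0.245] contact_force: [-1.0, 0.1, -3.2] grip_width: 16.0 
time: 10.15 tool_pos: [472.9, -85.8, 82.6] tcp_rot: [3.141, 0.003, 0.245] contact_force: [1.2, 0.1, -3.0] grip_width: 16.0 
time: 10.25 tool_pos: [472.9, -85.7, 82.2] tcp_rot: [3.141, 0.003, 0.245] contact_force: [0.4, -0.3, -2.6] grip_width: 15.9
```

```bash
for i in 1 2 3 4; do python3 -m jog '[1,0,0,0.3,0]'|tr '\n' ' '; echo; done; 
```

```text
time: 10.35 tool_pos: [472.9, -85.7, 81.9] tcp_rot: [3.141, 0.003, 0.245] contact_force: [-0.5, 0.0, -1.4] grip_width: 15.5 
time: 10.45 tool_pos: [472.9, -85.7, 81.8] tcp_rot: [3.141, 0.003, 0.245] contact_force: [-1.6, 0.1, 0.8] grip_width: 15.8 
time: 10.55 tool_pos: [472.9, -85.7, 81.8] tcp_rot: [3.141, 0.003, 0.245] contact_force: [-2.0, 0.3, 1.7] grip_width: 15.9 
time: 10.65 tool_pos: [472.9, -85.7, 81.8] tcp_rot: [3.14, 0.003, 0.245] contact_force: [-1.3, 0.1, 3.3] grip_width: 15.8
```

```bash
python3 -m jog '[1,0.2,0,0.5,0]'|tr '\n' ' '; python3 -m jog '[1,0.2,0,0.6,0]'|tr '\n' ' ';  python3 -m jog '[1,0.2,0,0.6,0]'|tr '\n' ' '
```

```text
time: 10.75 tool_pos: [473.0, -85.7, 81.7] tcp_rot: [3.14, 0.003, 0.245] contact_force: [-3.7, -0.5, 7.2] grip_width: 15.7 time: 10.85 tool_pos: [473.0, -85.7, 81.6] tcp_rot: [3.14, 0.003, 0.245] contact_force: [-4.5, 0.3, 9.5] grip_width: 16.2 time: 10.95 tool_pos: [473.0, -85.7, 81.6] tcp_rot: [3.14, 0.003, 0.246] contact_force: [-3.3, -0.1, 8.9] grip_width: 15.7
```

```bash
python3 - <<'E'
from h import *
p,d=capture("side"); cv2.imwrite("pics/side4f.png",p[:,:,::-1]);cv2.imwrite("pics/side4.png",p[110:250,220:380,::-1].repeat(4,0).repeat(4,1))
print(get_obs())
E
```

```text
{'time': 11.0, 'joint_positions': array([-0.33687098,  0.48126113,  1.85645839, -0.00437988,  0.80590503,
        0.99151081]), 'dq': array([-6.41687516e-04, -1.58752086e-03,  6.23363198e-04, -1.04721413e-03,
        2.26541324e-05,  1.50943467e-03]), 'tau': array([ 2.57379301e-01, -3.93566608e+01, -1.74882495e+01,  1.73446597e-01,
       -1.35487977e+00, -8.87080998e-03]), 'tool_pos': array([473.04846881, -85.70247833,  81.62726279]), 'tcp_rot': array([3.14006837, 0.00343084, 0.24544802]), 'contact_force': array([-4.54318733,  0.5374628 ,  8.69082942]), 'moment': array([0.14154792, 0.83519553, 0.00513651]), 'grip_width': 15.780251019504577}
```

View pics/side4.png

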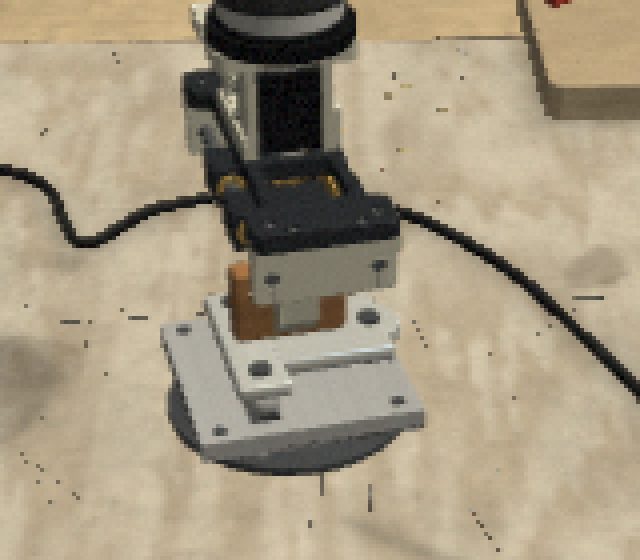

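The plate shows seated with the vee foot in its groove (crop ~(265,405)). Fx of −4.5 N suggests it is pushed slightly too far in +x, so I'll relieve that.

```bash
python3 -m jog '[1,-0.4,0,0.3,0]'|tr '\n' ' '; python3 -m jog '[1,-0.4,0,0.4,0]'|tr '\n' ' ';  python3 -m jog '[1,-0.3,0,0.4,0]'|tr '\n' ' '; python3 -c "
from plant import *
print(get_obs()['moment'])"
```

```text
time: 11.1 tool_pos: [472.8, -85.7, 81.8] tcp_rot: [3.14, 0.003, 0.245] contact_force: [-1.1, 0.8, 2.4] grip_width: 15.5 time: 11.2 tool_pos: [472.8, -85.7, 81.7] tcp_rot: [3.14, 0.002, 0.245] contact_force: [-0.1, 2.4, 4.0] grip_width: 15.9 time: 11.3 tool_pos: [472.8, -85.7, 81.6] tcp_rot: [3.139, 0.001, 0.245] contact_force: [-1.6, 1.9, 6.2] grip_width: 15.6 [ 0.54564478  0.43443311 -0.00991337]
```

```bash
python3 -m jog '[1,-0.1,0,0.6,0]'|tr '\n' ' '; python3 -m jog '[1,-0.1,0,0.7,0]'|tr '\n' ' ';  python3 -m jog '[1,-0.1,0,0.7,0]'|tr '\n' ' '; python3 -c "
from plant import *
print(get_obs()['moment'])"
```

```text
time: 11.4 tool_pos: [472.8, -85.7, 81.5] tcp_rot: [3.139, 0.0, 0.245] contact_force: [-2.9, 1.6, 11.0] grip_width: 15.8 time: 11.5 tool_pos: [472.8, -85.7, 81.4] tcp_rot: [3.139, -0.0, 0.245] contact_force: [-3.9, 1.3, 12.6] grip_width: 15.8 time: 11.6 tool_pos: [472.7, -85.7, 81.4] tcp_rot: [3.139, -0.0, 0.245] contact_force: [-3.8, 1.3, 11.5] grip_width: 15.9 [ 0.51257793  0.82151966 -0.09578414]
```

```bash
for i in 1 2 3 4; do python3 -m jog '[1,-0.1,0,0.7,0, 1,-0.1,0,0.7,0]'|tr '\n' ' ';echo; done; python3 -c "
from plant import *
print(get_obs()['moment'])"
```

```text
time: 11.8 tool_pos: [472.7, -85.7, 81.5] tcp_rot: [3.139, -0.001, 0.245] contact_force: [-3.0, 1.7, 10.6] grip_width: 15.9 
time: 12.0 tool_pos: [472.6, -85.7, 81.4] tcp_rot: [3.138, -0.002, 0.245] contact_force: [-2.3, 1.4, 10.1] grip_width: 16.0 
time: 12.2 tool_pos: [472.6, -85.7, 81.4] tcp_rot: [3.138, -0.003, 0.245] contact_force: [-2.9, 1.7, 10.1] grip_width: 15.9 
time: 12.4 tool_pos: [472.5, -85.6, 81.4] tcp_rot: [3.138, -0.004, 0.245] contact_force: [-3.5, 1.3, 10.5] grip_width: 15.8 
[ 0.51252763  0.86138726 -0.06810045]
```

```bash
python3 -m jog '[1,0,0,0,0]'|tr '\n' ' '; python3 -m jog '[0.4,0,0,0,0, 0.4,0,0,0,0, 0.4,0,0,0,0, 0.4,0,0,0,0, 0.4,0,0,0,0]'|tr '\n' ' ';python3 - <<'E'
from h import *
p,d=capture("side"); cv2.imwrite("pics/side5f.png",p[:,:,::-1]);cv2.imwrite("pics/side5.png",p[110:250,220:380,::-1].repeat(4,0).repeat(4,1))
E
```

```text
time: 12.5 tool_pos: [472.4, -85.5, 81.6] tcp_rot: [3.138, -0.004, 0.244] contact_force: [-0.6, 0.7, 0.6] grip_width: 16.1 time: 13.0 tool_pos: [473.2, -86.2, 81.0] tcp_rot: [3.136, -0.005, 0.245] contact_force: [-0.6, -0.6, 0.1] grip_width: 51.2
```

View pics/side5.png

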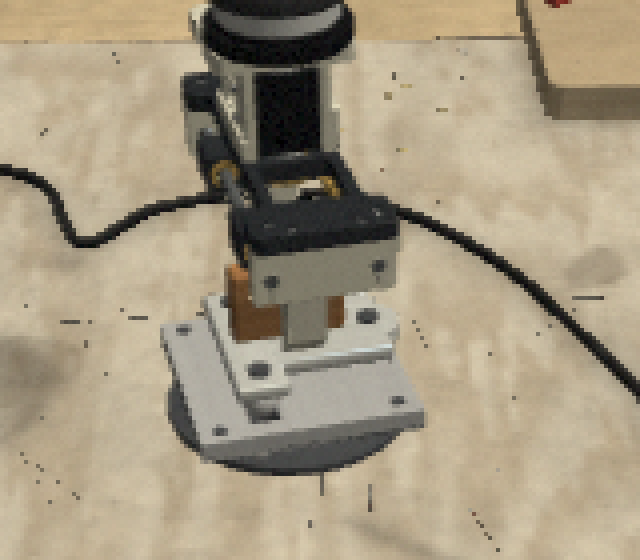

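```bash
cat >> m.py <<'E'
def seat(n,p,d):
    P=pts(n,d); g=p.astype(int); 
    X=np.array([471,-85.2]); y=.245; R=np.array([[np.cos(y),np.sin(y)],[-np.sin(y),np.cos(y)]])
    L=(P[...,:2]-X)@R.T; z=P[...,2]
    for nm,(x0,x1,y0,y1),zr in(("block vee side",(-55,-48,-50,-20),(15,40)),("block cone side",(-55,-48,20,50),(15,40)),("block front",(5,40,-58,-45),(15,40)),("block front+y",(5,40,45,58),(15,40)),
        ("plate vee",(-36,-10,-46,-20),(42,62)),("plate cone",(-36,-10,20,46),(42,62)),("plate flat",(34,55,-11,11),(42,62)),("plate mid -y",(0,30,-22,-12),(42,62))):
        m=(L[...,0]>x0)&(L[...,0]<x1)&(L[...,1]>y0)&(L[...,1]<y1)&(z>zr[0])&(z<zr[1])&(d>0)
        print(nm,m.sum(),np.round([np.median(z[m]),z[m].std()],2) if m.sum() else '')
E
python3 - <<'E'
from m import *
p,d=capture("side"); seat("side",p,d)
side_plate(cv2.imread("pics/side5f.png"),((259,370),(367,315)),get_obs()['tool_pos'][2]-22)
d0=np.load("pics/side0_d.npy"); P=pts("side",d0)
L=P[195:205,285:300,2]; print("block top early",np.median(L))
E
```

```text
block vee side 26 [26.62  0.94]
block cone side 24 [26.44  1.25]
block front 53 [26.4   0.95]
block front+y 0 
plate vee 76 [49.96  1.36]
plate cone 21 [49.93  1.56]
plate flat 50 [50.9   1.69]
plate mid -y 14 [49.96  0.88]
tcp [473.2 -86.2  81. ] [ 3.1363 -0.0049  0.245 ] plate yaw 0.258 pos [469.8 -84.2] err vs base side [-0.6  0.7] [[0.4, 0.4], [-0.4, -0.4]]
block top early 26.34106591267866
```

```bash
python3 -m jog '[0.4,-0.5,-0.5,0,0, 0.4,0,0,0,0]'|tr '\n' ' ';  python3 -m jog '[1,0,0,0,0, 1,0,0,0,0, 1,0,0,0,0, 1,0,0,0,0]'|tr '\n' ' ';  python3 -m jog '[1,0,0,0,0, 1,0,0,0,0]'|tr '\n' ' '
```

```text
time: 13.3 tool_pos: [472.5, -85.8, 81.0] tcp_rot: [3.136, -0.005, 0.245] contact_force: [0.0, -0.3, 1.3] grip_width: 55.0 time: 13.7 tool_pos: [472.6, -85.8, 81.0] tcp_rot: [3.136, -0.005, 0.245] contact_force: [-0.3, -0.3, 1.5] grip_width: 27.7 time: 13.9 tool_pos: [472.4, -85.4, 81.1] tcp_rot: [3.137, -0.005, 0.245] contact_force: [-0.6, 2.4, 1.3] grip_width: 15.9
```

```bash
for i in 1 2; do python3 -m jog '[1,0,0,0.3,0]'|tr '\n' ' ';echo; done; for i in 1 2; do python3 -m jog '[1,0,0,0.7,0]'|tr '\n' ' ';echo; done; python3 -c "
from plant import *
print(get_obs()['moment'])"
```

```text
time: 14.0 tool_pos: [472.4, -85.3, 81.0] tcp_rot: [3.137, -0.005, 0.244] contact_force: [-0.6, 0.5, 4.0] grip_width: 15.6 
time: 14.1 tool_pos: [472.4, -85.3, 81.0] tcp_rot: [3.137, -0.005, 0.244] contact_force: [-1.5, 0.7, 6.4] grip_width: 15.9 
time: 14.2 tool_pos: [472.4, -85.3, 80.8] tcp_rot: [3.137, -0.005, 0.244] contact_force: [-3.2, 1.3, 12.9] grip_width: 16.2 
time: 14.3 tool_pos: [472.4, -85.3, 80.8] tcp_rot: [3.137, -0.005, 0.244] contact_force: [-3.1, 1.6, 11.7] grip_width: 16.0 
[ 0.47927778  0.7735759  -0.06014933]
```

```bash
for i in 1 2 3 4; do python3 -m jog '[1,0.1,0,0.7,0, 1,0,0,0.7,0]'|tr '\n' ' ';echo; done
```

```text
time: 14.5 tool_pos: [472.4, -85.3, 80.8] tcp_rot: [3.137, -0.006, 0.244] contact_force: [-3.2, 1.8, 10.0] grip_width: 16.2 
time: 14.7 tool_pos: [472.4, -85.3, 80.9] tcp_rot: [3.136, -0.006, 0.244] contact_force: [-2.2, 1.1, 10.0] grip_width: 16.0 
time: 14.9 tool_pos: [472.4, -85.3, 80.9] tcp_rot: [3.136, -0.007, 0.244] contact_force: [-2.6, 1.4, 9.3] grip_width: 15.8 
time: 15.1 tool_pos: [472.3, -85.2, 80.9] tcp_rot: [3.135, -0.007, 0.244] contact_force: [-2.9, 1.0, 9.6] grip_width: 15.6
```

```bash
for i in 1 2 3; do python3 -m jog '[1,0,0,0.9,0, 1,0,0,0.9,0]'|tr '\n' ' ';echo; done; python3 -m jog '[1,0,0,0,0]'|tr '\n' ' '; python3 -m jog '[0,0,0,0,0, 0,0,0,0,0, 0,0,0,0,0, 0,0,0,0,0, 0,0,0,0,0]'|tr '\n' ' ';python3 -m jog '[0,0,0,0,0, 0,0,0,0,0, 0,0,0,0,0, 0,0,0,0,0]'|tr '\n' ' '
```

```text
time: 15.3 tool_pos: [472.4, -85.3, 80.8] tcp_rot: [3.135, -0.008, 0.244] contact_force: [-2.9, 1.5, 12.7] grip_width: 15.8 
time: 15.5 tool_pos: [472.3, -85.2, 80.8] tcp_rot: [3.135, -0.008, 0.244] contact_force: [-3.8, 1.8, 12.5] grip_width: 15.5 
time: 15.7 tool_pos: [472.3, -85.2, 80.8] tcp_rot: [3.134, -0.009, 0.244] contact_force: [-3.2, 1.9, 11.8] grip_width: 15.7 
time: 15.8 tool_pos: [472.1, -85.1, 81.1] tcp_rot: [3.134, -0.009, 0.244] contact_force: [-0.2, 1.5, -0.3] grip_width: 15.8 time: 16.3 tool_pos: [472.4, -85.6, 80.5] tcp_rot: [3.133, -0.009, 0.245] contact_force: [-0.2, 0.2, -0.1] grip_width: 51.5 time: 16.7 tool_pos: [472.4, -85.6, 80.4] tcp_rot: [3.133, -0.009, 0.245] contact_force: [-0.5, -0.4, 1.1] grip_width: 83.1
```

Released. I'll go straight up, then back the arm off for a clear top view.

```bash
python3 -m jog '[0,0,0,-5,0, 0,0,0,-15,0, 0,0,0,-30,0, 0,0,0,-35,0, 0,0,0,-30,0]'|tr '\n' ' ';python3 -m jog '[0,0,-25,-10,0, 0,0,-45,0,0, 0,0,-45,0,0, 0,0,-45,0,0, 0,0,-45,0,0]'|tr '\n' ' ';python3 -m jog '[0,0,-30,0,0, 0,0,-10,0,0, 0,0,0,0,0, 0,0,0,0,0]'|tr '\n' ' '; python3 - <<'E'
from m import *
for n in ("side","top"):
    p,d=capture(n); print(n); seat(n,p,d)
    cv2.imwrite(f"pics/{n}6f.png",p[:,:,::-1])
    a=p[160:250,240:350] if n=="side" else p[225:320,165:275]
    cv2.imwrite(f"pics/{n}6.png",cv2.resize(a[:,:,::-1],None,fx=5,fy=5,interpolation=cv2.INTER_CUBIC))
E
```

```text
time: 17.2 tool_pos: [468.7, -84.2, 196.3] tcp_rot: [3.139, -0.0, 0.245] contact_force: [0.9, -0.3, 1.2] grip_width: 91.5 time: 17.7 tool_pos: [422.4, 115.7, 212.9] tcp_rot: [3.131, -0.015, 0.234] contact_force: [0.7, 0.2, -0.5] grip_width: 91.1 time: 18.1 tool_pos: [410.9, 159.5, 213.9] tcp_rot: [3.132, -0.017, 0.242] contact_force: [-0.3, 0.7, 0.1] grip_width: 91.6 side
block vee side 26 [26.39  0.79]
block cone side 19 [26.36  1.  ]
block front 50 [26.35  1.09]
block front+y 0 
plate vee 79 [49.72  1.52]
plate cone 22 [50.2   1.43]
plate flat 46 [50.79  1.78]
plate mid -y 32 [49.87  0.91]
top
block vee side 57 [26.13  2.83]
block cone side 57 [25.93  2.26]
block front 119 [26.06  2.53]
block front+y 120 [26.5   2.31]
plate vee 190 [49.67  2.58]
plate cone 190 [50.95  2.48]
plate flat 116 [50.45  2.61]
plate mid -y 80 [49.65  2.21]
```

View pics/top6.png

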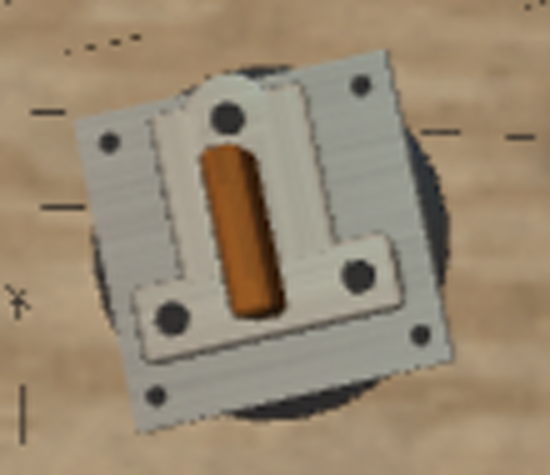

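View pics/side6.png

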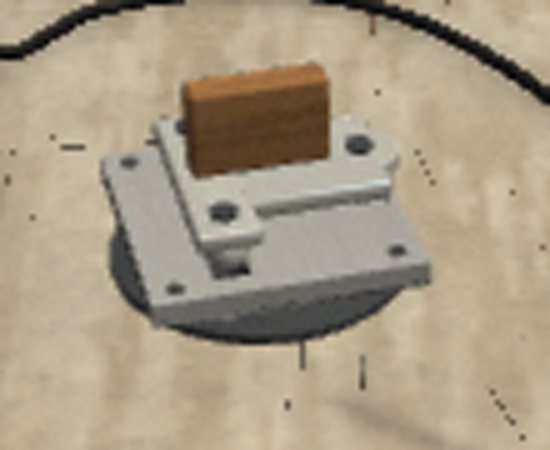

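View pics/top6f.png

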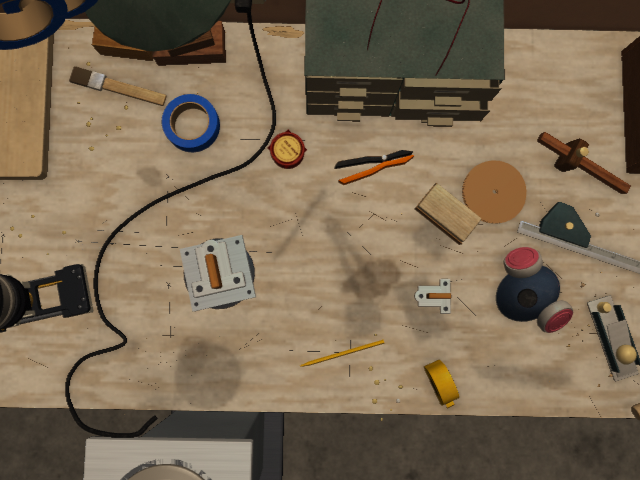

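```bash
python3 - <<'E'
from m import *
F=[(-24,36),(-24,-36),(46,0)]
T=cv2.imread("pics/top6f.png")
P=[onz("top",*refine(T,(x+.5)/5-.5+165,(y+.5)/5-.5+225,4),50) for x,y in((173,318),(358,276),(228,118))]
y,t,e=fit(F,P);print("top plate",y,t,e.round(2).tolist(),"base was .238-.247 [472.3,-85.2]")
S=cv2.imread("pics/side6f.png")
P=[onz("side",*refine(S,(x+.5)/5-.5+240,(y+.5)/5-.5+160,3),50) for x,y in((223,212),(359,145))]
y,t,e=fit([F[1],F[2]],P);print("side plate",y,t,e.round(2).tolist(),"base side .249 [470.4,-84.9]")
# plane fits, averaged depth
for n in("side","top"):
    D=[capture(n)[1] for _ in range(6)]; D=np.stack(D); d=np.median(D,0); print(n,"rep noise",np.median(D.std(0)))
    Q=pts(n,d);X=np.array([471.2,-85.2]);yy=.245;R=np.array([[np.cos(yy),np.sin(yy)],[-np.sin(yy),np.cos(yy)]])
    L=(Q[...,:2]-X)@R.T;z=Q[...,2];x,w=L[...,0],L[...,1]
    b=(abs(x)<59)&(abs(w)<59)&(z>20)&(z<32)&((x<-44)|((x>0)&(abs(w)>36)))
    pl=(z>44)&(z<56)&(((abs(x+24)<8)&(abs(w)<43)&(abs(w)>14))|((x>-10)&(x<25)&(abs(w)<20)&(abs(w)>13))|((x>35)&(x<52)&(abs(w)<8)))
    def pf(m):
        A=np.c_[x[m],w[m],np.ones(m.sum())]; c=np.linalg.lstsq(A,z[m],rcond=None)[0]
        r=z[m]-A@c; k=abs(r)<2.5*r.std(); return np.linalg.lstsq(A[k],z[m][k],rcond=None)[0],k.sum()
    (cb,nb),(cp,npn)=pf(b),pf(pl)
    print(cb.round(4),nb,cp.round(4),npn)
    for f in F: print(f,"underside above base:",round(26-28+np.dot(cp-cb,[*f,1]),2))
E
```

```text
top plate 0.24605939944799604 [472.02081092 -85.18466174] [[-0.2, 0.09], [0.01, -0.04], [0.19, -0.05]] base was .238-.247 [472.3,-85.2]
side plate 0.25866790879778756 [469.6887773  -83.84177803] [[0.37, 0.33], [-0.37, -0.33]] base side .249 [470.4,-84.9]
side rep noise 1.383364
[1.50000e-03 6.00000e-04 2.63666e+01] 362 [1.21000e-02 1.08000e-02 5.08663e+01] 123
(-24, 36) underside above base: 22.61
(-24, -36) underside above base: 21.87
(46, 0) underside above base: 22.99
top rep noise 2.0921063
[ 3.00000e-04 -1.90000e-03  2.63226e+01] 1185 [7.30000e-03 3.90000e-03 5.04213e+01] 454
(-24, 36) underside above base: 22.14
(-24, -36) underside above base: 21.72
(46, 0) underside above base: 22.42
```

```bash
python3 -c "
from plant import *
o=get_obs();print(o['time'],o['dq'].round(4),o['contact_force'])
print(close_job())"
```

```text
18.8 [-0.0001  0.0008  0.0012 -0.0013  0.0002 -0.0014] [-0.06773863 -0.79045076 -0.0744962 ]
the job is handed in; nothing more can be done
None
```

I seated the plate on the jig base with all three feet in, pressed it, released it and handed the job in at 18.8 s. I measured the block's turn from its seats at about 0.245 rad and brought the plate to that angle in the air. The feet then dropped straight in, with no turning needed on the block.

- **Pressing:** I pressed twice for 1 s or more each. I took the load on the base as the wrist force plus about 3.5 N of plate weight. It ran about 13–16 N, and my highest reading works out near 16.5 N, well under 30 N. That weight is a wrist reading, not an exact figure.
- **Foot heights (home is 22.0, limit 23.7 mm):** the top camera gave 22.1, 21.7 and 22.4 mm for cone, vee and flat. The side camera gave 22.6, 21.9 and 23.0 mm. A quick earlier check of the top-camera depths put the cone foot about 1.3 mm above the vee foot. Averaging several pictures brought that down to 0.4 mm, so I take it as camera noise.
- **Position:** by the top camera the plate is about 0.3 mm from the base's centre with its yaw matched. By the side camera it is about 1.3 mm off, from only two visible caps, so I trust that less. Both are inside the 8 mm limit.
- **Bystanders:** in the last top picture, by eye, the tin, clamp, sanding block and pencil sit at the same pixels as at the start. The arm stood clear and at rest.

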